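Snap the grease coupler onto the leaning nipple and hold it home

ROBOT

A 6-joint arm with a two-finger parallel gripper is mounted at the origin on a cart in front of the work surface, level with it; the furniture and walls round the work are solid. World frame = base frame: x ahead of the robot, y to its left, z up, the work surface at z = 0. Lengths are in mm, angles in rad, forces in N, time in s.
With the tool pointing down it reaches from about 350 to 975 mm from the base axis. Payload 7.1 kg.
Tool frame: the origin (TCP) lies at the very end of the fingers, on their centre line; the grasp point (between the pads) lies 19 mm behind it (ctrl.grip_depth is the distance from the TCP to the grasp point, in mm); x points along the fingers, z is the direction in which the jaws open and shut, and the axes are right-handed (so a half turn about x gives the same grasp; the last joint's range is limited). The gripper opens to 88 mm and grips with 3 to 60 N. Pads are 20 mm wide; open, the fingers measure 115 mm over their backs; the gripper's body (75 mm by 178 mm) begins 61 mm behind the grasp point.
Start: joints at [-1.243, 0.423, 1.63, -0, 1.089, -0.019], TCP at [212.448, -587.767, 222.675] pointing down, gripper open.
Joint ranges: [-3, 3], [-0.9, 2.11], [0.09, 2.58], [-1.31, 4.45], [0.11, 2.69], [-2.54, 2.54]. Speed limits (rad/s): [2.39, 2.39, 3.01, 3.14, 3.14, 3.14].

INTERFACE

Orientations are given as a rotation vector (axis times angle).
In Python, from workcell import ctrl gives the robot as it stands. The module is installed in compiled form; this text tells all that it offers.
- The arm moves only by the tool send_rows, never from a script. Its argument "rows" is a list of rows, each a list of 4 numbers: the shift along the tool's x, y, z in mm, then the turn about the tool's x in rad. In form: [[x, y, z, turn], ...]. A call has 1 to 10 rows; each row shifts and turns the pose as measured when the row begins, along the tool's axes as they then stand; what a row does not reach is not made up. A row lasts 1/12 s, in which the tool goes at most 41.7 mm and 7.16 degrees, less where a joint would pass 70% of its speed; a pose out of reach is approached as far as the arm can. A call with a gripper value outside its range is refused whole. "fingers" is the opening, from 0 (shut) to 1 (fully open), set as the call begins (left out, the last holds). The fingers move at their own pace and stop on an object; the grip force is fixed at half the most. Time passes only in rows, so rows that do not move let the fingers close. It gives the time, the measured TCP pose, the force and the opening at its end, in the units of the state.
- ctrl.get_obs(): the state, without advancing time (a new reading comes with each control period).
- ctrl.get_image(name): name is "scene" or "top" or "wrist"; returns a dict with "img" (420x560x3 uint8, red, green, blue), "depth" (420x560 float32, mm along the optical axis (not along the pixel's ray), 0 where there is no reading), "mtx" (3x3 intrinsics, pixels), "dist_coeffs" ([k1, k2, p1, p2, k3] as OpenCV has them; the pictures are not rectified), "world_from_camera" (4x4, takes a point from camera to world coordinates). Camera axes: x right, y down, z forward; pixel columns grow to the right and rows downward; lengths in mm; the calibration is good to about 2 mm. A picture is of the moment at which its call begins.
- ctrl.close_job(): hands the job in, once; it reports no verdict.
The state is a dict: "t": time; "qpos": joint angles; "qvel": joint speeds; "joint_torque": joint torques, N m; "ee_pos": TCP position; "orientation": TCP orientation; "ft_force": force on the tool from outside, world axes, zero at the start; "moment": the same for the moment, N m; "width": finger opening in mm.
Only numpy, scipy, OpenCV 4.12 (cv2) and the standard library are available. Lean on these libraries where they do the work, as an engineer would, in place of code of your own. Each camera call takes 0.05 s, during which the arm holds its last target.

TASK

Take the steel grease coupler by its grip out of the wooden parking block and push it squarely, open end first, onto the leaning grease nipple of the bearing block: past the snap of the catch balls and on until you feel it stop, fully home against the flat boss, which holds the sprung valve pin open. Finish like that, still gripping the coupler and keeping it pushed home against the spring; do not let go. Leave the other things on the bench where they are.

Things in the scene. Friction and masses are not known exactly. Their poses are not given: they have to be found in the camera images.
- coupler: Grease coupler, plain steel, loose, 0.3 kg, 100 mm long, round about its z axis. Origin: centre of its open mouth; +z runs from mouth to grip end (up at the start, when it stands mouth down in the parking block). Nose 40 mm in diameter from z = 0 to 40 mm, collar 50 mm in diameter from 40 to 46.5, grip 28 mm in diameter from 46.5 to 100.
- coupler_throat (a point): Centre of the throat inside the coupler, 7 mm from the mouth, axes as the coupler's. The mouth is 32 mm wide and funnels to this 19 mm throat at z = 6 to 8 mm; behind it lies a wider groove for the catch balls, then a 19 mm bore with its end wall at z = 34 mm.
- coupler_grip (a point): Middle of the coupler's grip, on its axis, 73 mm from the mouth, axes as the coupler's. Fingertips may bear on the collar below the grip to push.
- parking_block: Wooden block 80 x 80 x 24 mm, fixed to the bench, with a 43 mm wide hole in its middle, 20 mm deep, in which the coupler stands (mouth 4 mm above the bench; 80 mm of it stands out). Origin: centre of its underside, z up.
- bearing_block: Grey bearing housing, bolted down: foot 60 x 140 x 14 mm (140 along its own y), round housing 64 mm in diameter about a steel shaft stub along y, 100 mm long, at 38 mm height. A round flat-faced boss, 42 mm in diameter, leans out of it by 25 degrees from vertical toward the block's own -x and carries the nipple. Origin: centre of its underside, z up.
- nipple: Steel grease nipple, fixed on the boss of the bearing block: stem 17 mm in diameter, round-topped, 33 mm long. Origin: where the stem meets the boss's flat face, 78 mm above the bench; +z is the nipple's axis, outward, 25 degrees from vertical. The coupler fits with 1 mm play all round and is fully home when its mouth face meets the boss: origins together, z axes alike.
- nipple_catch (a point): Point on the nipple's axis 18 mm from the boss, axes as the nipple's. Here three sprung catch balls stick out 3 mm round the stem. They resist from where the coupler's mouth is 15 mm from the boss, with up to about 8 N; then they snap out into its groove and draw it on to about 6 mm from the boss, where the valve pin's spring begins.
- valve_pin (a joint): Sprung brass valve pin, 7 mm in diameter, that stands 7 mm out of the nipple's round top, along its axis. Value: how far it is pressed in, m; 0 = out, about 0.0055 with the coupler home. Its spring pushes back with 4 N at first and about 10 N with the coupler home: let go, it pushes the coupler back some 5 mm to the catch balls, which keep it on.
- sanding_block: Bystander: brown rubber sanding block, 52 x 68 x 24 mm, origin under its centre.
- faceplate: Bystander: round brown faceplate, 80 mm in diameter, 20 mm high, origin under its centre.
- chuck_key: Bystander: black T-shaped chuck key, 70 x 70 x 12 mm, origin under its centre.
- pin_spanner: Bystander: flat black spanner, 33 x 195 x 8 mm, 195 along its own y, origin under its centre.

How it is judged (in metres and radians):
On the way, in this order (a step that is already met when the one before it is completed fails the run):
1. the coupler is lifted out of the parking block, held in the fingers (height (world z) of coupler above 0.04 m and contact force between coupler and the fingers above 1 N and contact force between coupler and parking_block below 0.01 N), for 0.2 s.
2. the coupler is snapped onto the nipple, square to it, past the catch balls (z of coupler in the frame of nipple below 0.0055 m and angle between the z axis of coupler and the z axis of nipple, either way round below 0.14 rad and x of coupler in the frame of nipple between -0.003 and 0.003 m and y of coupler in the frame of nipple between -0.003 and 0.003 m), for 0.1 s.
At the end, for the whole second after the job is handed in: At the end and through the last second the fingers still hold the coupler fully home on the nipple: mouth within 1.8 mm of the boss, centred within 3 mm, square within 8 degrees, valve pin pressed in more than 3.5 mm and pushing back with more than 5 N, coupler at rest (z of coupler in the frame of nipple below 0.0018 m and angle between the z axis of coupler and the z axis of nipple, either way round below 0.14 rad and x of coupler in the frame of nipple between -0.003 and 0.003 m and y of coupler in the frame of nipple between -0.003 and 0.003 m and value of joint valve_pin above 0.0035 m and contact force between coupler and valve_pin above 5 N and contact force between coupler and the fingers above 2 N and linear speed of coupler below 0.02 m/s); the arm keeps its last pose, push and grip.
It fails at once if a bystander is pushed more than 30 mm from its place (distance of any of sanding_block, faceplate, chuck_key, pin_spanner from where it was at the start of the episode above 0.03 m).
It also fails if it takes over 38 s, if anything falls off the work surface, if the arm or the gripper's body presses on something with over 40 N, if the wrist force passes 120 N, or if a joint passes its speed limit or range.

## Working session

There is one attempt and no reset: what is moved stays moved. The work goes in short steps, Python scripts to look and compute and a tool call to move; the robot and the scene stay as the last step left them, time stands still between calls to the robot, and variables do not carry over. Pictures are saved under pics/ and viewed, and the job is handed in when it is done.

Besides the shell and the picture viewer there is one more tool, called as name(argument=value, ...) on one line, values as JSON. send_rows: Moves the arm, as the interface text tells. Its arguments: {"type":"object","properties":{"rows":{"type":"array"},"fingers":{"type":"number"}},"required":["rows"]}

```bash
mkdir -p pics; python3 - <<'E'
from workcell import ctrl
import cv2
o=ctrl.get_obs(); print({k:o[k] for k in o})
for n in("scene","top"):
    d=ctrl.get_image(n); cv2.imwrite(f"pics/{n}0.png",d["img"][:,:,::-1]); print(n,d["mtx"],d["dist_coeffs"],d["world_from_camera"])
E
```

```text
{'t': 0.0, 'qpos': array([-1.24298829e+00,  4.23841206e-01,  1.63066126e+00, -4.36044151e-06,
        1.08857706e+00, -1.90038139e-02]), 'qvel': array([ 0.0013802 , -0.00124725,  0.00139563,  0.00020601, -0.00155986,
        0.00199027]), 'joint_torque': array([ 1.97535941e-03, -5.44621933e+01, -2.73662245e+01,  6.44729706e-02,
        2.26995681e-02, -1.05388899e-04]), 'ee_pos': array([ 212.28672727, -587.27389184,  221.91275075]), 'orientation': array([ 0.950927  ,  1.35478001, -0.94948133]), 'ft_force': array([-0.35943344, -0.31874761, -0.32958196]), 'moment': array([-0.03811085,  0.01187497, -0.01468486]), 'width': 87.60617283522811}
scene [[484.63465693   0.         293.73167334]
 [  0.         484.63465693 207.53768186]
 [  0.           0.           1.        ]] [-0.08280354  0.          0.          0.          0.        ] [[-7.41222448e-01  5.90197254e-01 -3.19775678e-01  8.79597187e+02]
 [ 6.71171275e-01  6.43903512e-01 -3.67311021e-01  2.59049025e+02]
 [-1.08812735e-02 -4.86883424e-01 -8.73399181e-01  1.02080135e+03]
 [ 0.00000000e+00  0.00000000e+00  0.00000000e+00  1.00000000e+00]]
top [[494.29796479   0.         275.83817943]
 [  0.         494.29796479 202.98975074]
 [  0.           0.           1.        ]] [-0.1619269  0.         0.         0.         0.       ] [[ 9.63057548e-03 -9.74558762e-01  2.23925146e-01  3.12946481e+02]
 [-9.99950393e-01 -9.95527986e-03 -3.21122841e-04 -1.34245365e+02]
 [ 2.54219057e-03 -2.23910945e-01 -9.74606293e-01  1.21985561e+03]
 [ 0.00000000e+00  0.00000000e+00  0.00000000e+00  1.00000000e+00]]
```

View pics/scene0.png

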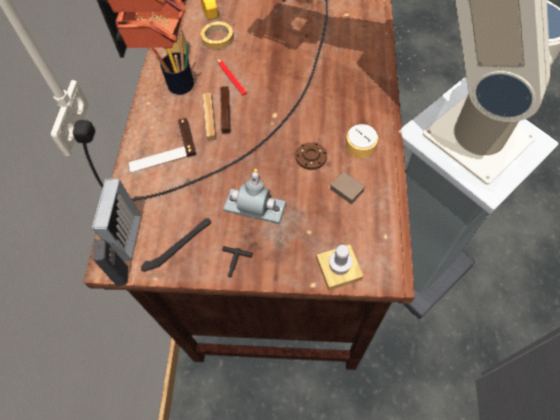

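View pics/top0.png

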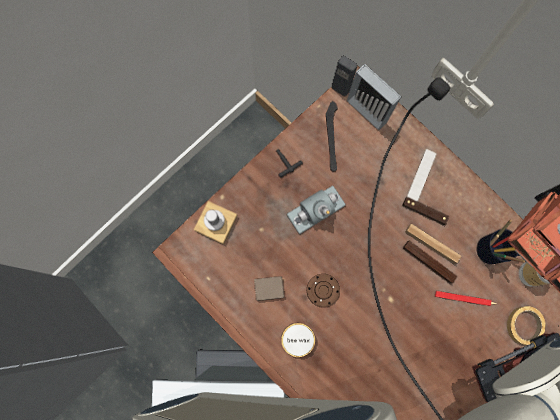

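The scene view shows the coupler in its block at about (341,258) and the bearing block at (255,195). In the top view they are at (214,218) and (320,208). Next I'll enlarge both.

```bash
python3 - <<'E'
import cv2,numpy as np
s=cv2.imread("pics/scene0.png");t=cv2.imread("pics/top0.png")
def c(i,x,y,w,h,f): return cv2.resize(i[y:y+h,x:x+w],None,fx=f,fy=f,interpolation=cv2.INTER_CUBIC)
a=np.hstack([c(s,305,230,66,60,6),c(t,181,190,66,60,6)])
b=np.hstack([c(s,220,160,66,66,6),c(t,284,176,66,66,6)])
cv2.imwrite("pics/c1.png",a);cv2.imwrite("pics/c2.png",b)
E
```

```text
(no output)
```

View pics/c1.png

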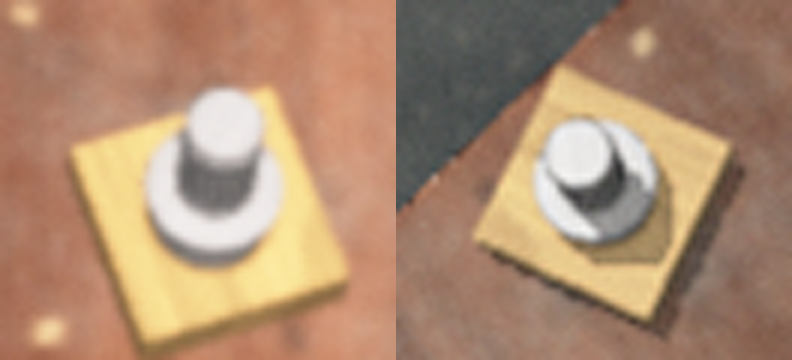

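View pics/c2.png

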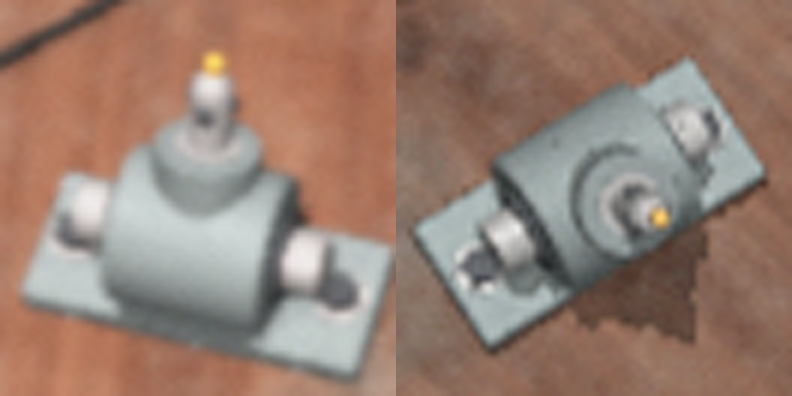

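```bash
cat > h.py <<'E'
import numpy as np,cv2
from workcell import ctrl
def ray(d,p):
    u=cv2.undistortPoints(np.array([[p]],float),d["mtx"],d["dist_coeffs"])[0,0]
    T=d["world_from_camera"]; r=T[:3,:3]@np.array([u[0],u[1],1]); return T[:3,3],r
def atz(d,p,z):
    o,r=ray(d,p); return o+r*(z-o[2])/r[2]
def tri(*L):
    A=np.zeros((3,3));b=np.zeros(3)
    for d,p in L:
        o,r=ray(d,p); r=r/np.linalg.norm(r);M=np.eye(3)-np.outer(r,r);A+=M;b+=M@o
    x=np.linalg.solve(A,b)
    res=[]
    for d,p in L:
        o,r=ray(d,p);r/=np.linalg.norm(r);res.append(np.linalg.norm((np.eye(3)-np.outer(r,r))@(x-o)))
    return x.round(1),np.round(res,1)
def proj(d,X):
    T=np.linalg.inv(d["world_from_camera"]);rv=cv2.Rodrigues(T[:3,:3])[0]
    return cv2.projectPoints(np.atleast_2d(np.array(X,float)),rv,T[:3,3],d["mtx"],d["dist_coeffs"])[0][:,0]
def cr(x,y,ox,oy,f=6): return ((x+.5)/f-.5+ox,(y+.5)/f-.5+oy)
E
python3 - <<'E'
from h import *
S=ctrl.get_image("scene");T=ctrl.get_image("top")
np.set_printoptions(precision=1,suppress=True)
a=lambda x,y:cr(x,y,305,230); b=lambda x,y:cr(x-396,y,181,190)
c=lambda x,y:cr(x,y,220,160); e=lambda x,y:cr(x-396,y,284,176)
print("coupler top",tri((S,a(227,115)),(T,b(580,150))),atz(S,a(227,115),104),atz(T,b(580,150),104))
print("collar",tri((S,a(213,190)),(T,b(595,180))))
P=[atz(S,a(*q),24) for q in [(72,150),(273,88),(350,278),(145,347)]];print(np.array(P),np.mean(P,0))
P=[atz(T,b(*q),24) for q in [(560,67),(733,147),(655,318),(474,236)]];print(np.array(P),np.mean(P,0))
print("pin",tri((S,c(214,62)),(T,e(658,216))),atz(S,c(214,62),114.3),atz(T,e(658,216),114.3))
P=[atz(S,c(*q),14) for q in [(75,175),(22,300),(355,378),(393,243)]];print(np.array(P),np.mean(P,0))
P=[atz(T,e(*q),14) for q in [(688,60),(765,172),(490,350),(415,230)]];print(np.array(P),np.mean(P,0))
E
```

```text
coupler top (array([538.3,  14.5, 110.3]), array([1.3, 1.3])) [535.2  13.9 104. ] [540.3  14.3 104. ]
collar (array([539.1,  15.8,  47.7]), array([0.7, 0.7]))
[[557.8 -36.4  24. ]
 [484.5  -3.7  24. ]
 [518.   68.9  24. ]
 [591.5  37.4  24. ]] [537.9  16.6  24. ]
[[591.7  34.6  24. ]
 [558.6 -38.3  24. ]
 [487.1  -8.3  24. ]
 [520.1  67.4  24. ]] [539.4  13.9  24. ]
pin (array([ 547.3, -251.9,  115.6]), array([0.6, 0.6])) [ 546.5 -252.1  114.3] [ 548.  -252.6  114.3]
[[ 586.6 -304.8   14. ]
 [ 638.5 -273.7   14. ]
 [ 563.9 -158.2   14. ]
 [ 512.5 -193.6   14. ]] [ 575.4 -232.6   14. ]
[[ 636.6 -276.9   14. ]
 [ 588.5 -308.5   14. ]
 [ 512.2 -193.2   14. ]
 [ 562.4 -162.1   14. ]] [ 574.9 -235.2   14. ]
```

```bash
python3 - <<'E'
from h import *
o=ctrl.get_obs();R=cv2.Rodrigues(o["orientation"])[0];print(R.round(3),o["t"],ctrl.grip_depth)
for sg in(1,-1):
    z=sg*np.array([-.544,.839,0]);w=R.T@z;print(sg,np.arctan2(-w[1],w[2]))
d=ctrl.get_image("wrist");cv2.imwrite("pics/w0.png",d["img"][:,:,::-1]);print(np.linalg.inv(np.vstack([np.c_[R,o["ee_pos"]],[0,0,0,1]]))@d["world_from_camera"],d["mtx"])
E
```

```text
[[-0.     0.94   0.34 ]
 [ 0.001  0.34  -0.94 ]
 [-1.     0.    -0.001]] 0.2 18.700000000000003
1 2.9131895129898253
-1 -0.22840314059996777
[[ 3.29481083e-04 -2.70031367e-01  9.62851470e-01 -1.61774485e+02]
 [ 2.35179707e-04 -9.62851474e-01 -2.70031448e-01  7.48268708e+01]
 [ 9.99999918e-01  3.15413380e-04 -2.53735449e-04  8.90813376e-01]
 [ 0.00000000e+00  0.00000000e+00  0.00000000e+00  1.00000000e+00]] [[360.96468392   0.         280.90503267]
 [  0.         360.96468392 209.00014656]
 [  0.           0.           1.        ]]
```

View pics/w0.png

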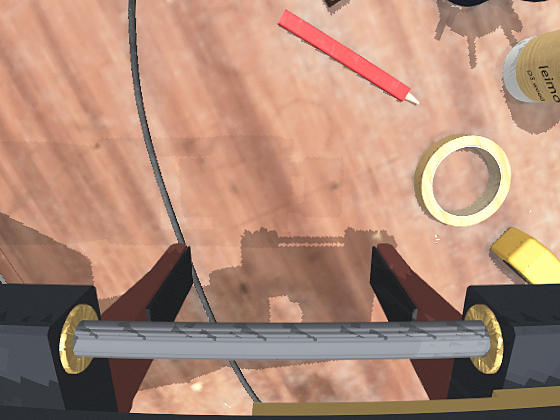

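send_rows(rows=[[0,0,0,-0.115],[0,0,0,-0.113],[0,40,-8.5,0],[0,40,-8.5,0],[0,40,-8.5,0],[0,40,-8.5,0],[0,40,-8.5,0],[0,40,-8.5,0],[0,40,-8.5,0],[0,40,-8.5,0]], fingers=1)

```text
t: 1.08
ee_pos: [442.3, -353.6, 221.0]
orientation: [0.775, 1.428, -0.778]
ft_force: [0.5, -0.4, 0.4]
width: 87.8
```

send_rows(rows=[[0,36,-8,0],[0,36,-8,0],[0,36,-8,0],[0,30,-7,0],[0,12,0,0],[0,0,0,0],[0,0,0,0]])

```text
t: 1.67
ee_pos: [560.4, -233.5, 220.8]
orientation: [0.768, 1.429, -0.77]
ft_force: [-0.1, -0.1, -0.6]
width: 88.0
```

```bash
python3 - <<'E'
from h import *
o=ctrl.get_obs();R=cv2.Rodrigues(o["orientation"])[0];print(R.round(3),o["t"],o["ee_pos"],o["qpos"].round(2))
d=ctrl.get_image("wrist");cv2.imwrite("pics/w1.png",d["img"][:,:,::-1]);np.savez("w1.npz",**d)
E
```

```text
[[ 0.001  0.834  0.551]
 [-0.002  0.551 -0.834]
 [-1.    -0.     0.002]] 1.6667 [ 560.41241598 -233.49344423  220.76421978] [-0.41  0.4   1.67 -0.    1.07  0.57]
```

View pics/w1.png

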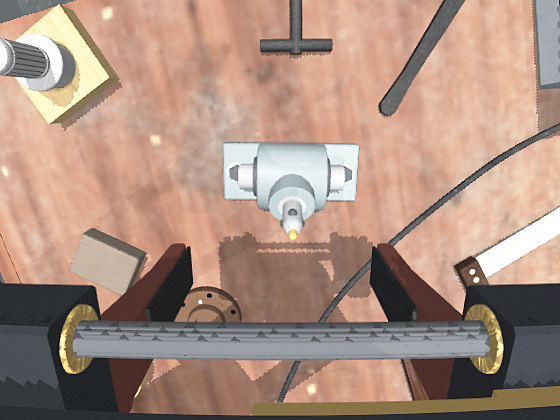

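The bearing block is in view at (291,175) with its pin at about (293,235), and the coupler's block is at top left. I'll enlarge this to refine the positions.

```bash
python3 - <<'E'
import cv2
i=cv2.imread("pics/w1.png")
cv2.imwrite("pics/w1c.png",cv2.resize(i[130:245,215:370],None,fx=5,fy=5,interpolation=cv2.INTER_CUBIC))
E
```

```text
(no output)
```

View pics/w1c.png

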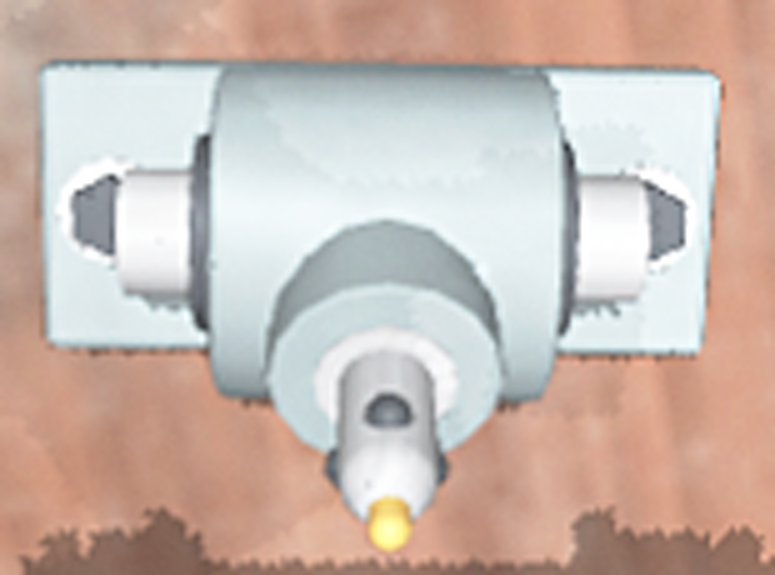

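```bash
python3 - <<'E'
from h import *
np.set_printoptions(precision=2,suppress=True)
d=dict(np.load("w1.npz"));c=lambda x,y:cr(x,y,215,130,5)
P=np.array([atz(d,c(*q),14) for q in [(42,65),(718,73),(702,352),(48,345)]]);print(P,P.mean(0))
yv=(P[0]+P[3]-P[1]-P[2]);print("y",yv/np.linalg.norm(yv),np.linalg.norm(yv)/2)
print("pin",atz(d,c(391,526),113))
# predicted geometry check
for C,u in [((575,-234),np.array([-.839,-.544]))]:
    pass
S=ctrl.get_image("scene");T=ctrl.get_image("top")
cS=lambda x,y:cr(x,y,220,160); e=lambda x,y:cr(x-396,y,284,176)
print(tri((S,cS(214,62)),(T,e(658,216)),(d,c(391,526))))
E
```

```text
[[ 563.02 -163.12   14.  ]
 [ 637.34 -278.3    14.  ]
 [ 588.48 -310.39   14.  ]
 [ 513.65 -194.4    14.  ]] [ 575.62 -236.55   14.  ]
y [-0.54  0.84  0.  ] 137.55635190520474
pin [ 547.7  -254.65  113.  ]
(array([ 547.5, -252.9,  114.6]), array([1.3, 0.5, 1.5]))
```

send_rows(rows=[[0,19.7,-36.5,0],[0,19.7,-36.5,0],[0,19.7,-36.5,0],[0,19.7,-36.5,0],[0,19.7,-36.5,0],[0,19.7,-36.5,0],[0,0,0,0],[0,0,0,0]])

```text
t: 2.48
ee_pos: [534.1, 8.8, 220.6]
orientation: [0.785, 1.419, -0.79]
ft_force: [0.9, -0.1, -0.0]
width: 87.9
```

```bash
python3 - <<'E'
from h import *
o=ctrl.get_obs();R=cv2.Rodrigues(o["orientation"])[0];print(R.round(3),o["t"],o["ee_pos"],o["qpos"].round(2))
d=ctrl.get_image("wrist");cv2.imwrite("pics/w2.png",d["img"][:,:,::-1]);np.savez("w2.npz",**d)
E
```

```text
[[ 0.002  0.848  0.531]
 [-0.004  0.531 -0.848]
 [-1.    -0.001  0.005]] 2.4833 [534.07848346   8.8494363  220.62075321] [-0.    0.29  1.83 -0.01  1.01  1.01]
```

View pics/w2.png

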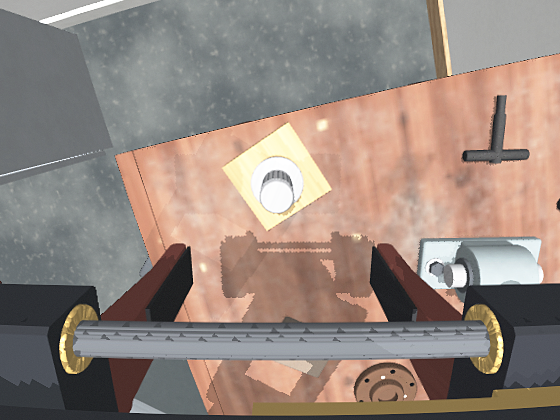

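The coupler's top disc is at about (279,195) and its block corners are at (290,123), (331,187), (267,230) and (222,167).

```bash
python3 - <<'E'
from h import *
i=cv2.imread("pics/w2.png")
cv2.imwrite("pics/w2c.png",cv2.resize(i[115:240,215:340],None,fx=4.5,fy=4.5,interpolation=cv2.INTER_CUBIC))
d=dict(np.load("w2.npz"))
print(atz(d,(279,195),104),np.mean([atz(d,p,24) for p in[(290,123),(331,187),(267,230),(222,167)]],0),[atz(d,p,24) for p in[(290,123),(331,187),(267,230),(222,167)]])
E
```

```text
[540.91595882  13.01218726 104.        ] [538.94935975  13.65516556  24.        ] [array([591.22561976,  31.91580106,  24.        ]), array([559.7373911 , -37.46132177,  24.        ]), array([485.9780375 ,  -6.38782246,  24.        ]), array([518.85639063,  66.5540054 ,  24.        ])]
```

View pics/w2c.png

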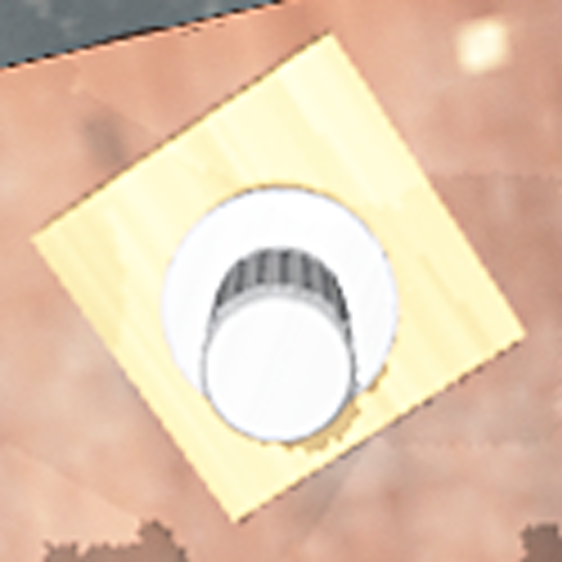

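send_rows(rows=[[0,7,-2,0],[35,0,0,0],[35,0,0,0],[35,0,0,0],[30,0,0,0],[20,0,0,0],[0,0,0,0],[0,0,0,0]])

```text
t: 3.2
ee_pos: [547.7, 0.1, 62.8]
orientation: [0.804, 1.403, -0.801]
ft_force: [0.4, 0.1, -0.8]
width: 87.6
```

```bash
python3 - <<'E'
from h import *
o=ctrl.get_obs();R=cv2.Rodrigues(o["orientation"])[0];print(R.round(3),o["t"],o["ee_pos"],o["qpos"].round(2))
d=ctrl.get_image("wrist");cv2.imwrite("pics/w3.png",d["img"][:,:,::-1])
E
```

```text
[[ 0.013  0.858  0.513]
 [-0.005  0.513 -0.859]
 [-1.     0.009  0.011]] 3.2 [5.47668467e+02 6.36568045e-02 6.28195540e+01] [-0.02  0.54  1.9  -0.01  0.68  1.02]
```

View pics/w3.png

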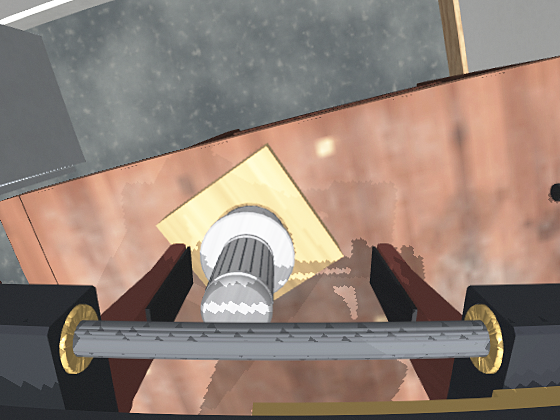

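send_rows(rows=[[0,0,-6,-0.035],[1,0,-6,0],[1,0,-4,0],[0,0,0,0],[0,0,0,0]])

```text
t: 3.67
ee_pos: [543.4, 12.0, 66.9]
orientation: [0.784, 1.402, -0.773]
ft_force: [0.1, -0.1, 0.7]
width: 87.9
```

```bash
cat >> h.py <<'E'
def st(target=None):
    np.set_printoptions(precision=3,suppress=True)
    o=ctrl.get_obs();R=cv2.Rodrigues(o["orientation"])[0]
    print("t",round(o["t"],2),"p",o["ee_pos"].round(1),"zang",round(np.arctan2(R[1,2],R[0,2]),3),"F",o["ft_force"].round(1),"M",o["moment"].round(2),"w",round(o["width"],1));print(R.round(3))
    if target is not None: print("tool delta",(R.T@(np.array(target)-o["ee_pos"])).round(1))
    return o,R
E
python3 -c "
from h import *
st([539,14.3,60])"
```

```text
t 3.67 p [543.4  12.   66.9] zang -1.002 F [ 0.1 -0.1  0.7] M [-0.05 -0.04 -0.02] w 87.9
[[ 0.023  0.843  0.538]
 [-0.005  0.538 -0.843]
 [-1.     0.017  0.017]]
tool delta [ 6.8 -2.6 -4.4]
```

send_rows(rows=[[0,0,0,0],[0,0,0,0],[0,0,0,0]])

```text
t: 3.92
ee_pos: [544.6, 12.1, 68.5]
orientation: [0.785, 1.4, -0.772]
ft_force: [-0.5, -0.5, 0.0]
width: 87.8
```

```bash
python3 -c "
from h import *
st([539,14.3,60])"
```

```text
t 3.92 p [544.6  12.1  68.5] zang -1.003 F [-0.5 -0.5  0. ] M [0.01 0.03 0.07] w 87.8
[[ 0.026  0.843  0.538]
 [-0.006  0.538 -0.843]
 [-1.     0.019  0.019]]
tool delta [ 8.4 -3.7 -5. ]
```

send_rows(rows=[[4,-1.5,-2,0],[4,-1.5,-2,0],[3,-1,-1.5,0],[1,0,0,0]])

```text
t: 4.25
ee_pos: [538.2, 14.6, 55.4]
orientation: [0.785, 1.399, -0.772]
ft_force: [0.7, 0.2, 0.4]
width: 87.8
```

```bash
python3 -c "
from h import *
o,R=st([539,14.3,60]);print(o['qvel'],o['qpos'])
d=ctrl.get_image('wrist');cv2.imwrite('pics/w4.png',d['img'][:,:,::-1])"
```

```text
t 4.25 p [538.2  14.6  55.4] zang -1.003 F [0.7 0.2 0.4] M [-0.02 -0.    0.04] w 87.8
[[ 0.027  0.843  0.537]
 [-0.006  0.538 -0.843]
 [-1.     0.02   0.019]]
tool delta [-4.5  0.6  0.8]
[-0.002  0.027  0.004 -0.001 -0.026 -0.001] [ 0.008  0.544  1.932 -0.01   0.639  1.019]
```

View pics/w4.png

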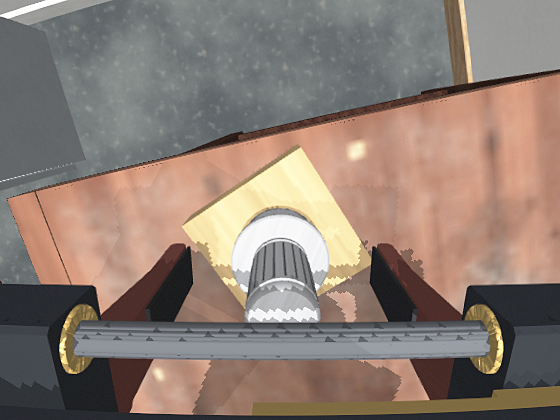

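send_rows(rows=[[-3.5,0.3,0.5,0],[0,0,0,0]])

```text
t: 4.47
ee_pos: [538.3, 14.4, 58.5]
orientation: [0.785, 1.4, -0.773]
ft_force: [0.3, 0.2, 0.2]
width: 87.6
```

```bash
python3 -c "
from h import *
o,R=st([539,14.3,60])"
```

```text
t 4.47 p [538.3  14.4  58.5] zang -1.003 F [0.3 0.2 0.2] M [ 0.01 -0.01 -0.04] w 87.6
[[ 0.025  0.843  0.537]
 [-0.006  0.538 -0.843]
 [-1.     0.018  0.018]]
tool delta [-1.5  0.6  0.5]
```

send_rows(rows=[[-1.5,0.5,0,0],[0,0,0,0],[0,0,0,0],[0,0,0,0],[0,0,0,0],[0,0,0,0]], fingers=0.05)

```text
t: 4.97
ee_pos: [539.6, 14.6, 60.9]
orientation: [0.785, 1.399, -0.772]
ft_force: [0.1, 0.5, 0.2]
width: 51.0
```

```bash
python3 -c "
from h import *
o,R=st([539,14.3,60])"
```

```text
t 4.97 p [539.6  14.6  60.9] zang -1.003 F [0.1 0.5 0.2] M [ 0.01 -0.03  0.01] w 51.0
[[ 0.027  0.843  0.537]
 [-0.006  0.538 -0.843]
 [-1.     0.02   0.019]]
tool delta [ 0.9 -0.7 -0.1]
```

send_rows(rows=[[0.3,0,0,0],[0.1,0,0,0],[0.1,0,0,0],[0.1,0,0,0],[0,0,0,0]])

```text
t: 5.38
ee_pos: [539.1, 15.3, 60.7]
orientation: [0.787, 1.4, -0.773]
ft_force: [-0.7, 0.4, -0.3]
width: 27.7
```

```bash
python3 -c "
from h import *
o,R=st([539,14.3,60])"
```

```text
t 5.38 p [539.1  15.3  60.7] zang -1.004 F [-0.7  0.4 -0.3] M [0.05 0.08 0.01] w 27.7
[[ 0.026  0.843  0.537]
 [-0.004  0.537 -0.844]
 [-1.     0.02   0.018]]
tool delta [ 0.7 -0.6  0.7]
```

send_rows(rows=[[-4,0,0,0],[-4,0,0,0],[-3,0,0,0],[0,0,0,0]], fingers=0)

```text
t: 5.72
ee_pos: [538.0, 15.3, 71.9]
orientation: [0.786, 1.401, -0.773]
ft_force: [0.3, -0.6, -2.6]
width: 27.5
```

```bash
python3 -c "
from h import *
o,R=st([539,14.3,72])"
```

```text
t 5.72 p [538.   15.3  71.9] zang -1.004 F [ 0.3 -0.6 -2.6] M [-0.   -0.01  0.02] w 27.5
[[ 0.024  0.843  0.537]
 [-0.005  0.537 -0.844]
 [-1.     0.018  0.017]]
tool delta [-0.1  0.3  1.4]
```

send_rows(rows=[[0,-4,0,0],[0,-4,0,0],[0,-4,0,0],[0,0,0,0]])

```text
t: 6.05
ee_pos: [531.9, 11.2, 73.2]
orientation: [0.794, 1.394, -0.767]
ft_force: [0.7, 0.3, -4.0]
width: 27.8
```

```bash
python3 -c "
from h import *
o,R=st([513,-1.2,72])
d=ctrl.get_image('wrist');cv2.imwrite('pics/w5.png',d['img'][:,:,::-1])"
```

```text
t 6.05 p [531.9  11.2  73.2] zang -1.007 F [ 0.7  0.3 -4. ] M [ 0.13 -0.04  0.06] w 27.8
[[ 0.035  0.845  0.534]
 [-0.     0.535 -0.845]
 [-0.999  0.029  0.019]]
tool delta [  0.6 -22.6   0.3]
```

View pics/w5.png

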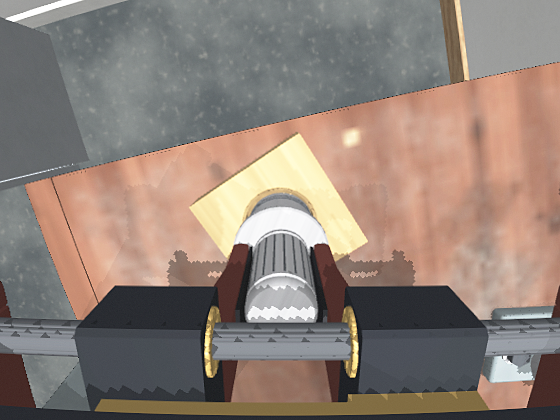

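send_rows(rows=[[0,-6,0,0],[0,-6,0,0],[0,-6,0,0],[0,-6,0,0],[0,0,0,0]])

```text
t: 6.52
ee_pos: [516.0, 0.9, 74.3]
orientation: [0.802, 1.385, -0.76]
ft_force: [0.1, 1.0, -1.9]
width: 27.7
```

```bash
python3 -c "
from h import *
o,R=st([513,-1.2,72])
d=ctrl.get_image('wrist');cv2.imwrite('pics/w6.png',d['img'][:,:,::-1])
d=ctrl.get_image('scene');cv2.imwrite('pics/s6.png',cv2.resize(d['img'][200:300,280:400,::-1],None,fx=5,fy=5))"
```

```text
t 6.52 p [516.    0.9  74.3] zang -1.009 F [ 0.1  1.  -1.9] M [0.35 0.02 0.04] w 27.7
[[ 0.046  0.845  0.533]
 [ 0.004  0.533 -0.846]
 [-0.999  0.041  0.021]]
tool delta [ 2.1 -3.7  0.1]
```

View pics/w6.png

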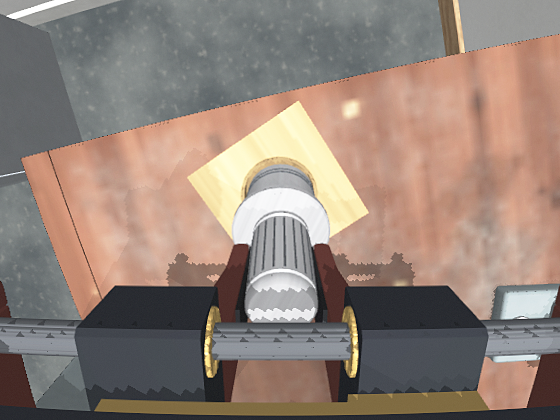

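View pics/s6.png

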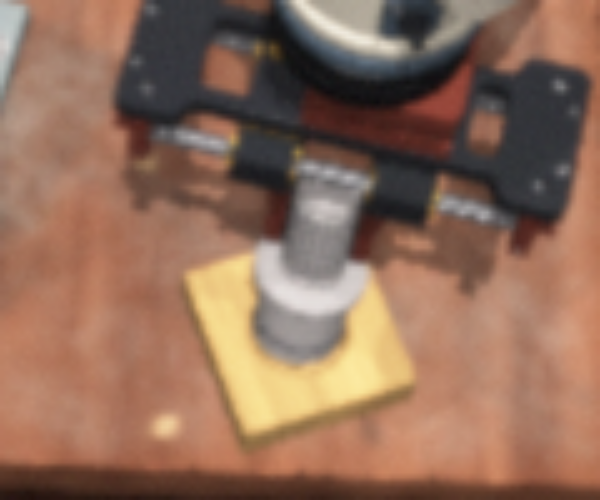

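send_rows(rows=[[0,-4,0,0],[0,-4,0,0],[0,0,0,0],[0,0,0,0]])

```text
t: 6.95
ee_pos: [511.0, -2.7, 74.1]
orientation: [0.803, 1.384, -0.759]
ft_force: [0.5, 3.0, -2.4]
width: 27.2
```

```bash
python3 -c "
from h import *
o,R=st([511.3,-2,72])"
```

```text
t 6.95 p [511.   -2.7  74.1] zang -1.009 F [ 0.5  3.  -2.4] M [ 0.69 -0.23  0.01] w 27.2
[[ 0.048  0.845  0.533]
 [ 0.005  0.533 -0.846]
 [-0.999  0.043  0.021]]
tool delta [ 2.1  0.5 -0.4]
```

send_rows(rows=[[-8,-2,0,0],[-12,-3,0,0],[-20,0,0,0],[-25,0,0,0],[-25,0,0,0],[-25,0,0,0],[-15,0,0,0],[0,0,0,0],[0,0,0,0]])

```text
t: 7.7
ee_pos: [493.4, -9.7, 213.3]
orientation: [0.795, 1.391, -0.767]
ft_force: [-0.9, 0.2, -3.2]
width: 27.5
```

```bash
python3 -c "
from h import *
o,R=st([511.3,-2,72]);print(o['qpos'])
for n in('wrist','scene','top'):
  d=ctrl.get_image(n);cv2.imwrite(f'pics/{n}7.png',d['img'][:,:,::-1]);np.savez(n+'7.npz',**d)"
```

```text
t 7.7 p [493.4  -9.7 213.3] zang -1.007 F [-0.9  0.2 -3.2] M [-0.01  0.06 -0.  ] w 27.5
[[ 0.037  0.845  0.534]
 [-0.     0.534 -0.845]
 [-0.999  0.031  0.02 ]]
tool delta [141.9  14.8   0.2]
[-0.044  0.226  1.947  0.002  0.932  0.962]
```

View pics/wrist7.png

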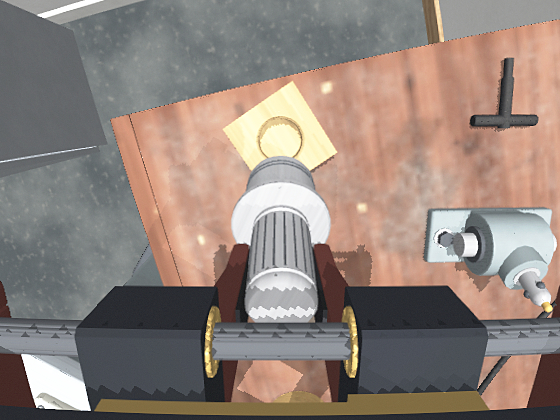

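View pics/scene7.png

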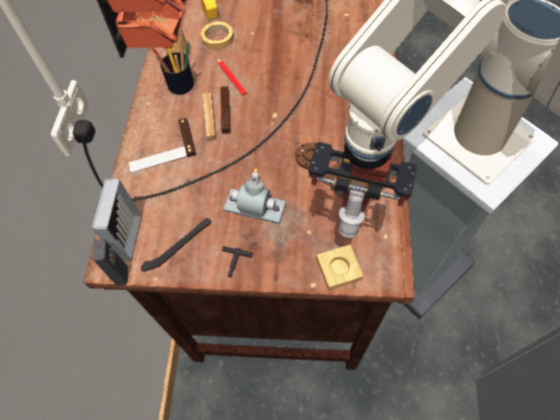

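View pics/top7.png

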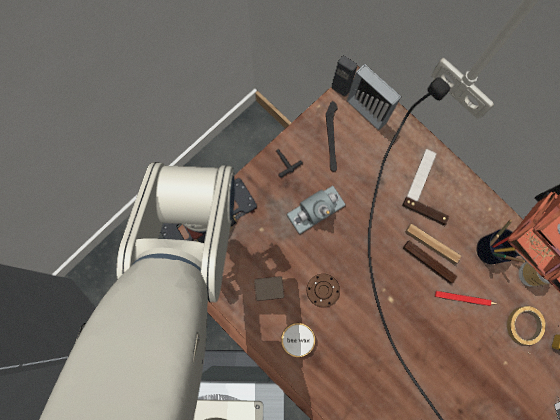

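```bash
cat > fit.py <<'E'
from h import *
from scipy.optimize import least_squares
def sdcyl(r,z,R,z0,z1):
    dx=r-R;dz=np.maximum(z0-z,z-z1)
    return np.where((dx>0)&(dz>0),np.hypot(np.maximum(dx,0),np.maximum(dz,0)),np.maximum(dx,dz))
def sdf(P,q):
    m=q[:3];a=np.array([q[3],q[4],1.]);a/=np.linalg.norm(a)
    v=P-m;z=v@a;r=np.linalg.norm(v-np.outer(z,a),axis=1)
    return np.minimum.reduce([sdcyl(r,z,20,0,40),sdcyl(r,z,25,40,46.5),sdcyl(r,z,14,46.5,100)])
def pts(d,box,step=1):
    x0,y0,x1,y1=box;xs,ys=np.meshgrid(np.arange(x0,x1,step),np.arange(y0,y1,step))
    xs=xs.ravel();ys=ys.ravel();z=d["depth"][ys,xs];k=z>0;xs,ys,z=xs[k],ys[k],z[k]
    u=cv2.undistortPoints(np.c_[xs,ys].astype(float)[:,None],d["mtx"],d["dist_coeffs"])[:,0]
    T=d["world_from_camera"];return (np.c_[u*z[:,None],z])@T[:3,:3].T+T[:3,3]
def fitcoup(d,o,tilt0,box=(233,152,330,316)):
    R=cv2.Rodrigues(o["orientation"])[0]
    G=o["ee_pos"]-18.7*R[:,0]; up=-R[:,0]; a=np.cos(tilt0)*up-np.sin(tilt0)*R[:,1]
    m0=G-75*a;q=np.r_[m0,a[:2]/a[2]]
    P=pts(d,box);
    for th in (12,6,4,3):
        k=abs(sdf(P,q))<th;s=least_squares(lambda q:sdf(P[k],q),q,loss="soft_l1",f_scale=.7);q=s.x
    a=np.array([q[3],q[4],1.]);a/=np.linalg.norm(a)
    w=G-q[:3];print("npts",k.sum(),"rms",np.sqrt(np.mean(sdf(P[k],q)**2)),"mouth",q[:3],"axis",a,"tilt",np.degrees(np.arccos(a[2])),"az",np.degrees(np.arctan2(a[1],a[0])),"g",w@a,"offaxis(tool)",R.T@(w-a*(w@a)))
    print("mouth-TCP tool",R.T@(q[:3]-o["ee_pos"]),"axis tool",R.T@a)
    return q[:3],a
E
python3 - <<'E'
from fit import *
o,R=st();d=dict(np.load("wrist7.npz"))
fitcoup(d,o,np.radians(25))
E
```

```text
t 7.85 p [493.   -9.4 211.5] zang -1.007 F [-0.4 -0.3 -3. ] M [-0.06  0.07  0.  ] w 27.7
[[ 0.034  0.845  0.534]
 [ 0.     0.534 -0.845]
 [-0.999  0.029  0.018]]
npts 12284 rms 0.6149111343451027 mouth [520.299   5.598 160.539] axis [-0.257 -0.147  0.955] tilt 17.243570264561367 az -150.2175611702953 g 75.97487612984892 offaxis(tool) [ 2.569 -9.251 -1.336]
mouth-TCP tool [51.921 29.629  0.991] axis tool [-0.963 -0.268  0.005]
```

```bash
python3 - <<'E'
from fit import *
o=ctrl.get_obs();d=dict(np.load("wrist7.npz"));s=dict(np.load("scene7.npz"))
fitcoup(d,o,np.radians(32));m,a=fitcoup(d,o,np.radians(10))
def draw(d,m,a,col,im):
    e=np.cross(a,[1,0,0]);e/=np.linalg.norm(e);f=np.cross(a,e);t=np.linspace(0,6.283,40)
    for r,z in[(20,0),(20,40),(25,40),(25,46.5),(14,46.5),(14,100)]:
        P=m+a*z+r*(np.outer(np.cos(t),e)+np.outer(np.sin(t),f))
        cv2.polylines(im,[(proj(d,P)*8*im.f if 0 else proj(d,P)*16).astype(int)],True,col,1,cv2.LINE_AA,4)
for n,dd,b in(("w",d,(140,200,120,180)),("s",s,(180,260,310,390))):
    im=dd["img"][:,:,::-1].copy();draw(dd,m,a,(0,0,255),im)
    b=(130,330,200,360) if n=="w" else (170,250,310,400)
    cv2.imwrite(f"pics/ov_{n}.png",cv2.resize(im[b[0]:b[1],b[2]:b[3]],None,fx=(3 if n=="w" else 6),fy=(3 if n=="w" else 6),interpolation=cv2.INTER_CUBIC))
E
```

```text
npts 10677 rms 0.9131043307430083 mouth [518.71694263   4.69892723 166.75469467] axis [-0.25922772 -0.14841744  0.95434441] tilt 17.38004676901065 az -150.20726975831428 g 69.52238552860614 offaxis(tool) [ 2.57529312 -9.18693926 -1.3317167 ]
mouth-TCP tool [45.65423108 27.99394468  1.01958342] axis tool [-0.96270466 -0.27051726  0.00448968]
npts 12283 rms 0.6143355727595066 mouth [520.2984793    5.59788301 160.53907534] axis [-0.25727826 -0.14724959  0.95505259] tilt 17.243690717847294 az -150.2159436338794 g 75.97490746456417 offaxis(tool) [ 2.56944726 -9.25099516 -1.33669386]
mouth-TCP tool [51.92062293 29.62942388  0.99052629] axis tool [-0.9633453  -0.26822578  0.00455634]
```

View pics/ov_w.png

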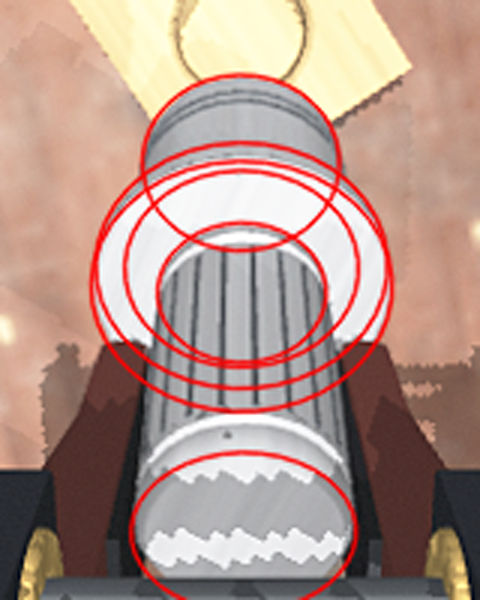

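View pics/ov_s.png

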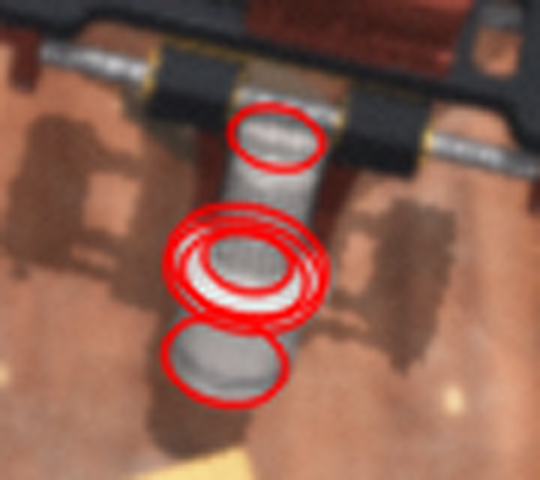

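```bash
python3 - <<'E'
from fit import *
o=ctrl.get_obs();d=dict(np.load("wrist7.npz"))
for box in((240,158,325,250),(240,158,325,285),(262,222,302,285)):
    m,a=fitcoup(d,o,np.radians(20),box)
for y in range(150,325,6):
    P=pts(d,(281,y,282,y+1))
    if len(P):
        v=P[0]-m;z=v@a;print(y,d["depth"][y,281].round(1),"z",z.round(1),"r",np.linalg.norm(v-z*a).round(1))
E
```

```text
npts 6710 rms 0.47234228519002774 mouth [520.16536948   5.50817827 160.67171309] axis [-0.25534814 -0.14543769  0.9558479 ] tilt 17.08930209738667 az -150.33561863753542 g 75.77532473643409 offaxis(tool) [ 2.56951207 -9.34667568 -1.30609948]
mouth-TCP tool [51.78347983 29.47290499  0.99770553] axis tool [-0.96407362 -0.265604    0.00406985]
npts 9456 rms 0.5948853674182927 mouth [520.23603126   5.55898932 160.65281611] axis [-0.25689625 -0.14676592  0.95522986] tilt 17.209395625785348 az -150.26048900449402 g 75.83891670265461 offaxis(tool) [ 2.56670119 -9.26170914 -1.32239439]
mouth-TCP tool [51.80479923 29.55919773  0.99213866] axis tool [-0.96350929 -0.26763948  0.0043547 ]
npts 2436 rms 1.2650984685090498 mouth [540.20621229  14.99108424 184.5547415 ] axis [-0.28864868 -0.12702436  0.94897142] tilt 18.382674079443404 az -156.24735486210872 g 60.27499427771682 offaxis(tool) [ 10.45988893 -35.04115025  -2.34687408]
mouth-TCP tool [28.60428575 52.16523792  4.11907058] axis tool [-0.95834393 -0.28409937 -0.02940185]
150 370.1 z -167.7 r 69.3
156 207.9 z -14.4 r 8.8
162 200.0 z -5.3 r 8.4
168 194.4 z 1.6 r 8.7
174 185.4 z 11.4 r 7.4
180 170.5 z 26.2 r 3.3
186 167.3 z 30.6 r 4.0
192 169.6 z 30.0 r 7.3
198 169.8 z 31.4 r 9.7
204 171.5 z 31.4 r 13.0
210 168.9 z 35.1 r 14.0
216 162.9 z 41.7 r 13.1
222 160.1 z 45.4 r 13.8
228 154.4 z 51.5 r 12.8
234 149.7 z 56.6 r 12.2
240 146.8 z 60.3 r 12.5
246 144.3 z 63.6 r 13.0
252 140.0 z 68.2 r 12.4
258 137.8 z 71.2 r 12.9
264 134.8 z 74.7 r 12.9
270 133.0 z 77.3 r 13.6
276 130.2 z 80.5 r 13.6
282 127.0 z 84.1 r 13.1
288 128.7 z 84.0 r 16.1
294 130.4 z 83.8 r 19.3
300 132.4 z 83.6 r 22.6
306 134.3 z 83.4 r 25.9
312 135.7 z 83.6 r 29.0
318 136.1 z 84.6 r 31.2
324 79.0 z 124.5 r 12.7
```

send_rows(rows=[[-3,0,0,0],[-1,-13.6,26,0],[-1,-13.6,26,0],[-1,-13.6,26,0],[-1,-13.6,26,0],[-1,-13.6,26,0],[-1,-13.6,26,0],[-1,-13.6,26,0],[-1,-9,18,0],[0,0,0,0]])

```text
t: 8.68
ee_pos: [506.4, -241.5, 211.4]
orientation: [0.788, 1.419, -0.77]
ft_force: [0.7, 0.3, -2.1]
width: 27.1
```

send_rows(rows=[[0,0,0,0]])

```text
t: 8.77
ee_pos: [505.7, -242.1, 210.0]
orientation: [0.789, 1.421, -0.772]
ft_force: [-0.1, 0.9, -2.3]
width: 27.8
```

```bash
python3 - <<'E'
from fit import *
d=ctrl.get_image('wrist');o,R=st([513.9,-271.9,178.8])
cv2.imwrite('pics/w8.png',d['img'][:,:,::-1]);np.savez('w8.npz',**d)
m,a=fitcoup(d,o,np.radians(17),(240,158,325,285))
N=np.array([560.7,-244.3,78]);n=np.array([-.355,-.2295,.906])
print("mouth to 55mm point, tool:",R.T@(N+55*n-m))
E
```

```text
t 8.82 p [ 505.7 -241.8  210. ] zang -1.002 F [ 0.  -0.3 -2.3] M [-0.08  0.05  0.  ] w 27.1
[[ 0.01   0.842  0.539]
 [ 0.007  0.539 -0.842]
 [-1.     0.012 -0.001]]
tool delta [31.  -9.7 29.8]
npts 5988 rms 1.537000101137556 mouth [ 526.727 -229.085  159.828] axis [0.053 0.007 0.999] tilt 3.0553462797938296 az 7.517395652461719 g 67.52974331397762 offaxis(tool) [ -1.731 -28.025  -2.172]
mouth-TCP tool [50.423 23.976  0.687] axis tool [-0.998  0.06   0.022]
mouth to 55mm point, tool: [31.943 -3.2   31.255]
```

View pics/w8.png

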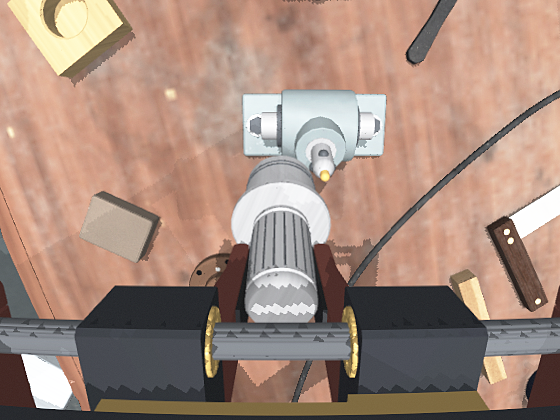

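```bash
cat >> fit.py <<'E'
N=np.array([560.7,-244.3,78]);n=np.array([-.355,-.2295,.906])
def thr(s,off=(51.9,29.6,1.0),ax=(-.9635,-.268,.004)):
    o,R=st();t=o["ee_pos"]+R@(np.array(off)+7*np.array(ax));a=R@np.array(ax)
    print("axis",a,"err deg",np.degrees(np.arccos(a@n)),"throat in nipple s",(t-N)@n,"delta tool",R.T@(N+s*n-t))
E
python3 -c "
from fit import *
thr(55)"
```

```text
t 8.82 p [ 505.7 -241.8  210. ] zang -1.002 F [ 0.  -0.3 -2.3] M [-0.08  0.05  0.  ] w 27.1
[[ 0.01   0.842  0.539]
 [ 0.007  0.539 -0.842]
 [-1.     0.012 -0.001]]
axis [-0.233 -0.154  0.96 ] err deg 8.854114326111851 throat in nipple s 85.95889651275557 delta tool [37.211 -6.948 30.915]
```

send_rows(rows=[[0,-2,8,0],[0,-2,8,0],[0,-2,8,0],[2,-1,5,0],[5,0,0,0],[5,0,0,0],[4,0,0,0],[0,0,0,0]])

```text
t: 9.48
ee_pos: [516.2, -268.2, 190.6]
orientation: [0.786, 1.426, -0.768]
ft_force: [0.2, 0.2, -3.5]
width: 27.7
```

```bash
python3 - <<'E'
from fit import *
d=ctrl.get_image('wrist')
cv2.imwrite('pics/w9.png',d['img'][:,:,::-1]);np.savez('w9.npz',**d)
s=ctrl.get_image('scene');cv2.imwrite('pics/s9.png',cv2.resize(s['img'][130:250,200:340,::-1],None,fx=5,fy=5,interpolation=cv2.INTER_CUBIC))
thr(45)
E
```

```text
t 9.58 p [ 516.5 -268.4  191.3] zang -0.997 F [ 0.7  1.  -2. ] M [-0.04  0.03  0.  ] w 27.3
[[ 0.007  0.84   0.543]
 [ 0.009  0.543 -0.84 ]
 [-1.     0.011 -0.003]]
axis [-0.23  -0.157  0.961] err deg 8.923443661535192 throat in nipple s 71.3203877879757 delta tool [27.702  2.69   3.007]
```

View pics/w9.png

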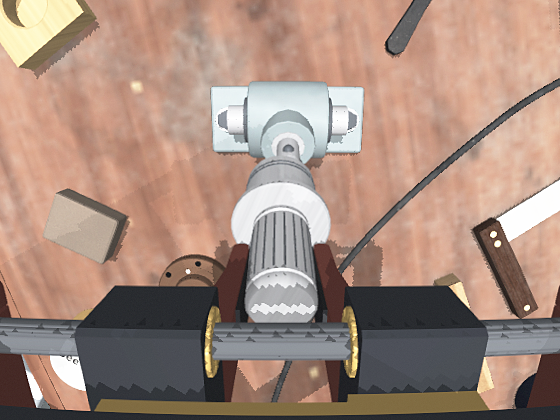

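View pics/s9.png

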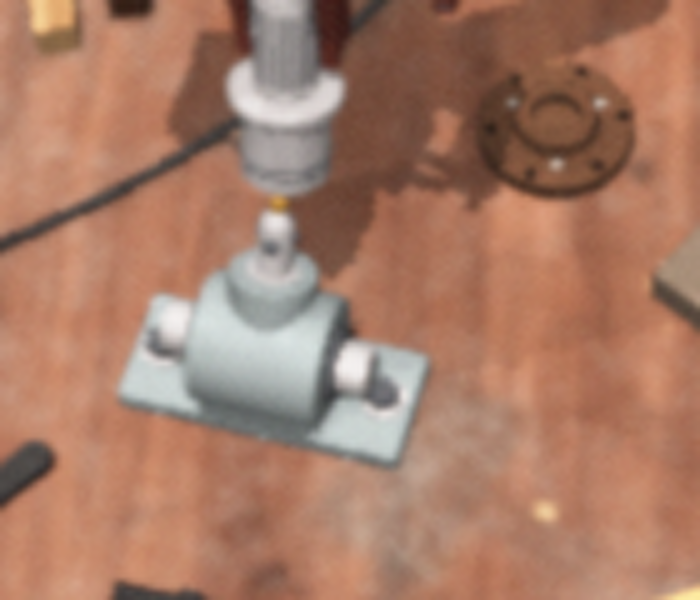

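send_rows(rows=[[4,1,1.5,0],[5,1,1.5,0],[5,0.5,0,0],[5,0.5,0,0],[3,0,0,0],[0,0,0,0]])

```text
t: 10.08
ee_pos: [521.6, -268.8, 167.6]
orientation: [0.785, 1.424, -0.767]
ft_force: [0.3, -0.2, -3.1]
width: 27.6
```

```bash
python3 - <<'E'
from fit import *
d=ctrl.get_image('wrist')
np.savez('w10.npz',**d);i=d['img'][70:300,180:390,::-1];cv2.imwrite('pics/w10.png',cv2.resize(i,None,fx=2.5,fy=2.5))
s=ctrl.get_image('scene');cv2.imwrite('pics/s10.png',cv2.resize(s['img'][140:230,210:310,::-1],None,fx=6,fy=6,interpolation=cv2.INTER_CUBIC))
thr(40)
E
```

```text
t 10.18 p [ 521.8 -268.9  168.2] zang -0.996 F [-0.1  0.6 -2.9] M [-0.04  0.03 -0.07] w 27.8
[[ 0.009  0.84   0.543]
 [ 0.008  0.543 -0.84 ]
 [-1.     0.011 -0.002]]
axis [-0.231 -0.157  0.96 ] err deg 8.872365210908487 throat in nipple s 48.61358472902012 delta tool [ 9.101  0.834 -0.453]
```

View pics/w10.png

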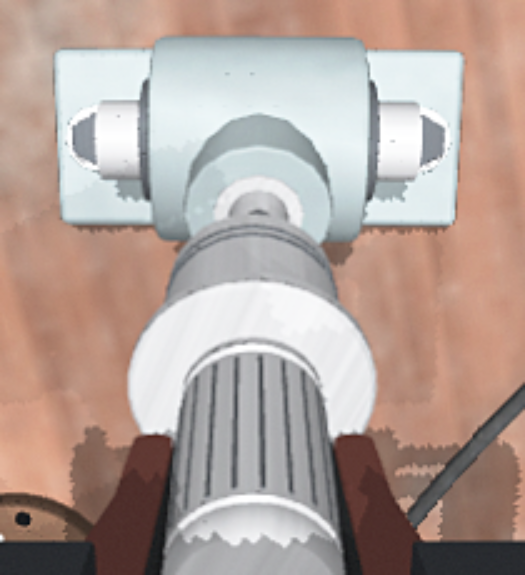

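View pics/s10.png

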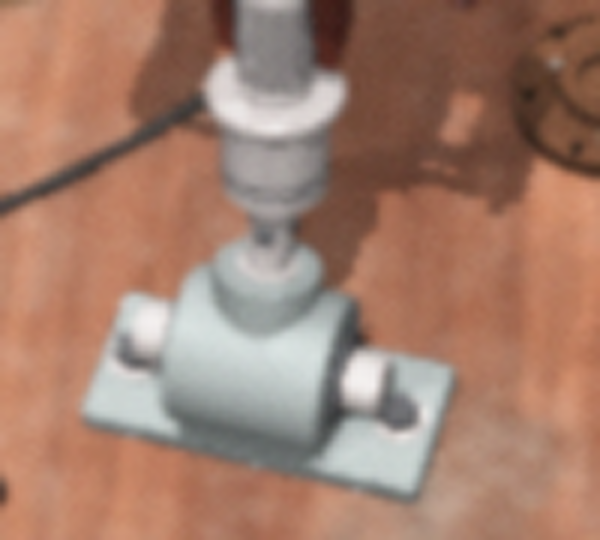

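send_rows(rows=[[4,0.8,0,0],[4,1.5,0,0],[4,1.5,0,0],[2,0.5,0,0]])

```text
t: 10.52
ee_pos: [526.4, -266.8, 154.1]
orientation: [0.785, 1.421, -0.767]
ft_force: [0.2, 0.5, -3.6]
width: 27.2
```

```bash
python3 - <<'E'
from fit import *
thr(32)
E
```

```text
t 10.52 p [ 526.4 -266.8  154.1] zang -0.997 F [ 0.2  0.5 -3.6] M [-0.05  0.04  0.02] w 27.2
[[ 0.011  0.84   0.543]
 [ 0.007  0.543 -0.84 ]
 [-1.     0.013  0.   ]]
axis [-0.233 -0.155  0.96 ] err deg 8.802684044834164 throat in nipple s 33.751859384993296 delta tool [ 2.328 -0.862 -1.341]
```

Still free, with the tip about at the throat. I'll keep going in small steps.

send_rows(rows=[[3,0,-0.8,0],[3,0.6,0,0],[2,0.6,0,0],[0,0,0,0]])

```text
t: 10.85
ee_pos: [527.6, -265.7, 145.0]
orientation: [0.784, 1.421, -0.767]
ft_force: [0.4, -0.4, -2.0]
width: 27.6
```

```bash
python3 - <<'E'
from fit import *
thr(24)
d=ctrl.get_image('wrist')
np.savez('w11.npz',**d);i=d['img'][70:300,180:390,::-1];cv2.imwrite('pics/w11.png',cv2.resize(i,None,fx=2.5,fy=2.5))
E
```

```text
t 10.85 p [ 527.6 -265.7  145. ] zang -0.997 F [ 0.4 -0.4 -2. ] M [-0.03 -0.08  0.02] w 27.6
[[ 0.011  0.84   0.543]
 [ 0.006  0.543 -0.84 ]
 [-1.     0.012  0.001]]
axis [-0.233 -0.155  0.96 ] err deg 8.812033286558622 throat in nipple s 24.79983110892226 delta tool [ 0.437  1.001 -1.005]
```

View pics/w11.png

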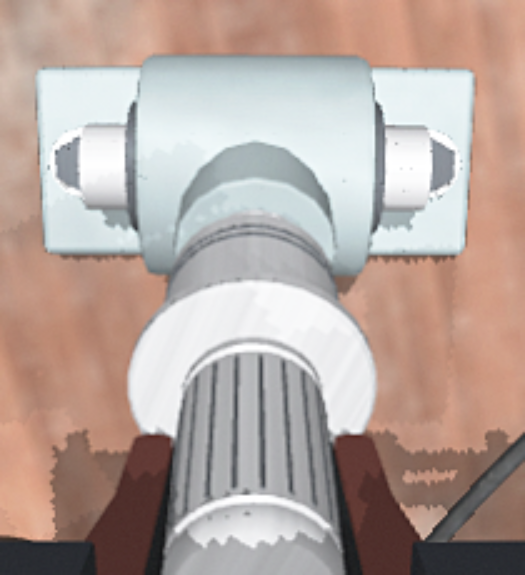

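send_rows(rows=[[2.5,1,-0.5,0],[2,0.5,0,0],[0,0,0,0]])

```text
t: 11.15
ee_pos: [529.2, -265.4, 142.1]
orientation: [0.783, 1.418, -0.768]
ft_force: [0.5, 0.1, -5.3]
width: 27.4
```

```bash
python3 - <<'E'
from fit import *
thr(22)
E
```

```text
t 11.15 p [ 529.2 -265.4  142.1] zang -0.996 F [ 0.5  0.1 -5.3] M [-0.21  0.02 -0.03] w 27.4
[[ 0.012  0.839  0.543]
 [ 0.004  0.543 -0.839]
 [-1.     0.013  0.003]]
axis [-0.235 -0.153  0.96 ] err deg 8.803731176393217 throat in nipple s 21.538683106734503 delta tool [-0.663  0.361 -1.754]
```

send_rows(rows=[[0,0,0,0],[0,0,0,0],[0,0,0,0],[0,0,0,0]], fingers=0.5)

```text
t: 11.48
ee_pos: [529.8, -265.1, 142.5]
orientation: [0.784, 1.417, -0.767]
ft_force: [0.6, 1.1, 0.2]
width: 43.6
```

```bash
python3 - <<'E'
from fit import *
d=ctrl.get_image('wrist');o,R=st()
np.savez('w12.npz',**d);i=d['img'][70:330,180:390,::-1];cv2.imwrite('pics/w12.png',cv2.resize(i,None,fx=2.3,fy=2.3))
s=ctrl.get_image('scene');cv2.imwrite('pics/s12.png',cv2.resize(s['img'][130:230,210:310,::-1],None,fx=6,fy=6,interpolation=cv2.INTER_CUBIC))
for t in(17,25,30): m,a=fitcoup(d,o,np.radians(t),(248,200,318,300)); print((m-N)@n,np.degrees(np.arccos(a@n)))
E
```

```text
t 11.53 p [ 529.8 -265.1  142.5] zang -0.997 F [0.2 0.7 0.1] M [-0.08 -0.03 -0.04] w 43.7
[[ 0.014  0.84   0.543]
 [ 0.004  0.543 -0.84 ]
 [-1.     0.014  0.004]]
npts 6824 rms 0.443272790008409 mouth [ 555.057 -249.392   88.819] axis [-0.246 -0.161  0.956] tilt 17.119043372846715 az -146.7470386810392 g 78.03483420072274 offaxis(tool) [ 2.057 -7.042 -0.718]
mouth-TCP tool [54.135 28.961  0.273] axis tool [-0.96  -0.281  0.006]
12.974458180270638 7.991238289285196
npts 6482 rms 0.7324508269917014 mouth [ 554.089 -249.912   95.468] axis [-0.256 -0.17   0.952] tilt 17.890138213989005 az -146.49512817870166 g 71.46190805704903 offaxis(tool) [ 2.136 -6.966 -0.719]
mouth-TCP tool [47.471 27.959  0.211] axis tool [-0.956 -0.294  0.007]
19.46124455096735 7.232964386756813
npts 4624 rms 1.4537538779602022 mouth [ 576.383 -236.952  103.963] axis [-0.265 -0.171  0.949] tilt 18.40690621500175 az -147.11998959358772 g 71.60023790534171 offaxis(tool) [ 10.203 -32.184  -1.741]
mouth-TCP tool [39.345 53.835  1.473] axis tool [-0.953 -0.302  0.004]
16.26874641403843 6.720991889772901
```

View pics/w12.png

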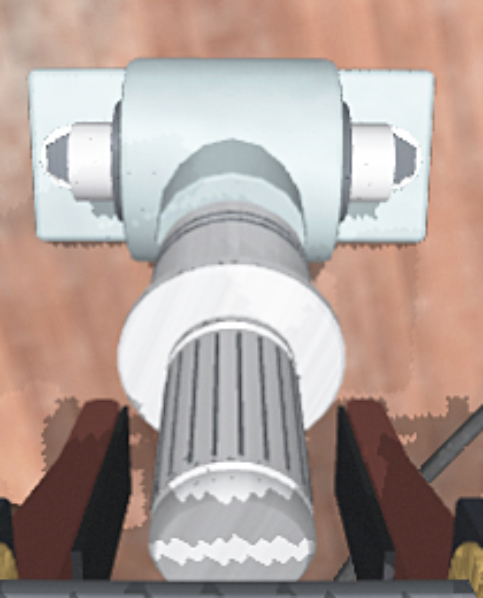

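View pics/s12.png

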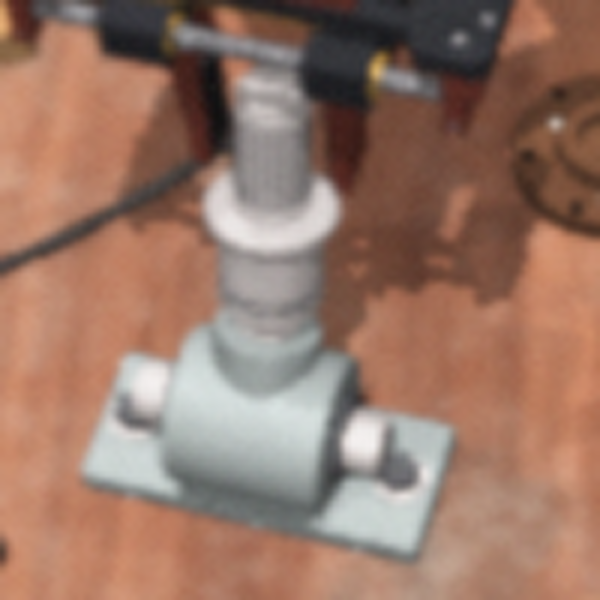

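send_rows(rows=[[1.5,4,0,0],[1.5,4,0,0],[0,0,0,0]])

```text
t: 11.83
ee_pos: [537.3, -260.5, 139.6]
orientation: [0.784, 1.416, -0.767]
ft_force: [1.2, -0.5, -0.2]
width: 44.1
```

```bash
python3 - <<'E'
from fit import *
d=ctrl.get_image('wrist');o,R=st()
np.savez('w13.npz',**d);i=d['img'][70:330,180:390,::-1];cv2.imwrite('pics/w13.png',cv2.resize(i,None,fx=2.3,fy=2.3))
for t in(14,17,22): 
    m,a=fitcoup(d,o,np.radians(t),(245,160,318,300)); print("s",(m-N)@n,np.degrees(np.arccos(a@n)),"throat off tool",R.T@((m+7*a-N)-n*((m+7*a-N)@n)))
E
```

```text
t 11.88 p [ 537.1 -260.6  139.7] zang -0.997 F [-1.2  0.1  0. ] M [-0.01 -0.02 -0.05] w 43.5
[[ 0.014  0.84   0.543]
 [ 0.004  0.543 -0.84 ]
 [-1.     0.014  0.004]]
npts 8327 rms 0.4041032418414325 mouth [ 554.418 -249.849   88.675] axis [-0.238 -0.156  0.959] tilt 16.521088145006257 az -146.73175729054543 g 72.66899483084435 offaxis(tool) [-0.012  0.03  -0.613]
mouth-TCP tool [51.268 19.638  0.169] axis tool [-0.963 -0.271  0.006]
s 13.175543752198251 8.58237164893056 throat off tool [ 0.802 -1.795  1.26 ]
npts 8327 rms 0.4041032418461434 mouth [ 554.418 -249.849   88.675] axis [-0.238 -0.156  0.959] tilt 16.521088144999773 az -146.73175727251484 g 72.6689948313808 offaxis(tool) [-0.012  0.03  -0.613]
mouth-TCP tool [51.268 19.638  0.169] axis tool [-0.963 -0.271  0.006]
s 13.175543751583593 8.582371649034949 throat off tool [ 0.802 -1.795  1.26 ]
npts 8327 rms 0.4041032418402339 mouth [ 554.418 -249.849   88.675] axis [-0.238 -0.156  0.959] tilt 16.521088145288893 az -146.73175729032565 g 72.66899483088248 offaxis(tool) [-0.012  0.03  -0.613]
mouth-TCP tool [51.268 19.638  0.169] axis tool [-0.963 -0.271  0.006]
s 13.175543752119873 8.582371648652211 throat off tool [ 0.802 -1.795  1.26 ]
```

View pics/w13.png

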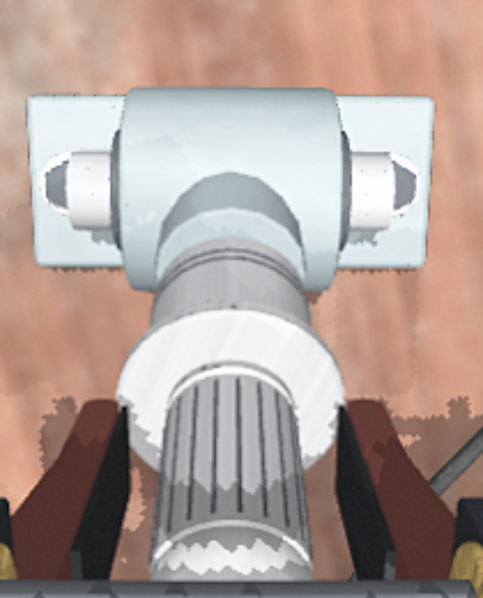

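send_rows(rows=[[0,1.5,0,0],[0,0,0,0],[0,0,0,0],[0,0,0,0],[0,0,0,0]], fingers=0)

```text
t: 12.3
ee_pos: [538.5, -259.6, 139.4]
orientation: [0.783, 1.417, -0.767]
ft_force: [-0.2, -0.4, -0.1]
width: 27.6
```

send_rows(rows=[[1,-3,0,0],[1,-3,0,0],[1,-3,0,0],[0,0,0,0]])

```text
t: 12.63
ee_pos: [534.3, -262.2, 137.6]
orientation: [0.791, 1.411, -0.762]
ft_force: [0.9, 1.0, -1.2]
width: 27.3
```

```bash
python3 - <<'E'
from fit import *
d=ctrl.get_image('wrist');o,R=st()
np.savez('w14.npz',**d);i=d['img'][70:330,180:390,::-1];cv2.imwrite('pics/w14.png',cv2.resize(i,None,fx=2.3,fy=2.3))
for t in(17,22): 
    m,a=fitcoup(d,o,np.radians(t),(245,160,318,300)); print("s",(m-N)@n,np.degrees(np.arccos(a@n)),"throat off tool",R.T@((m+7*a-N)-n*((m+7*a-N)@n)))
E
```

```text
t 12.68 p [ 534.2 -262.2  137.6] zang -0.999 F [ 2.5  2.  -0.1] M [ 0.53 -0.43  0.02] w 27.5
[[ 0.022  0.84   0.542]
 [ 0.008  0.541 -0.841]
 [-1.     0.022  0.005]]
npts 8421 rms 0.5035882917649315 mouth [ 553.874 -250.661   87.898] axis [-0.275 -0.176  0.945] tilt 19.068482749636594 az -147.41493074995128 g 72.1962652839697 offaxis(tool) [-0.132  0.401 -0.948]
mouth-TCP tool [50.179 21.647  0.687] axis tool [-0.952 -0.305  0.004]
s 12.85057593527055 6.0730653530669505 throat off tool [ 1.374 -3.127  1.622]
npts 8421 rms 0.503588291765106 mouth [ 553.874 -250.661   87.898] axis [-0.275 -0.176  0.945] tilt 19.068482749600303 az -147.41493075064724 g 72.19626528401793 offaxis(tool) [-0.132  0.401 -0.948]
mouth-TCP tool [50.179 21.647  0.687] axis tool [-0.952 -0.305  0.004]
s 12.850575935230909 6.073065353107294 throat off tool [ 1.374 -3.127  1.622]
```

View pics/w14.png

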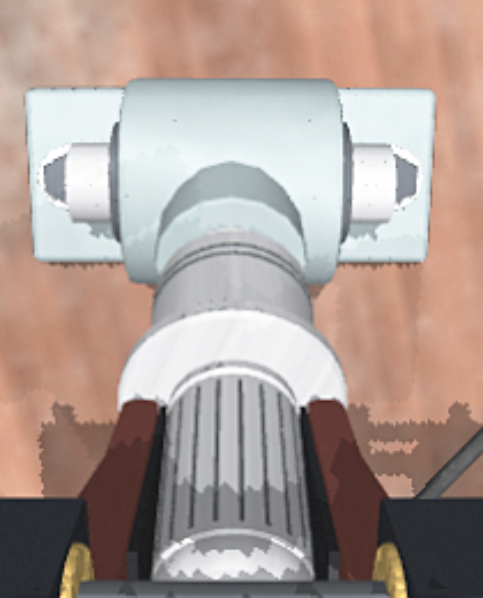

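send_rows(rows=[[1,-3,0,0],[1,-3,0,0],[1,-3,0,0],[1,-2,0,0],[0.5,0,0,0]])

```text
t: 13.1
ee_pos: [529.0, -265.5, 134.8]
orientation: [0.798, 1.405, -0.757]
ft_force: [-0.4, 2.6, 2.2]
width: 27.7
```

```bash
cat > chk.py <<'E'
from fit import *
import sys
d=ctrl.get_image('wrist');o,R=st()
i=d['img'][70:330,180:390,::-1];cv2.imwrite(f'pics/{sys.argv[1]}.png',cv2.resize(i,None,fx=2.3,fy=2.3))
m,a=fitcoup(d,o,np.radians(22),(245,160,318,300)); print("s",(m-N)@n,"err",np.degrees(np.arccos(a@n)),"mouth off tool",R.T@((m-N)-n*((m-N)@n)),"-n tool",-R.T@n)
E
python3 chk.py w15
```

```text
t 13.15 p [ 529.  -265.5  134.7] zang -1.001 F [1.3 3.5 2.1] M [ 0.79 -0.44  0.08] w 27.7
[[ 0.031  0.841  0.54 ]
 [ 0.012  0.54  -0.842]
 [-0.999  0.032  0.006]]
npts 9279 rms 0.5177642409257299 mouth [ 554.42  -250.301   87.197] axis [-0.332 -0.212  0.919] tilt 23.182826154668195 az -147.49043693401998 g 72.74592660998 offaxis(tool) [ 0.623 -1.608 -0.964]
mouth-TCP tool [48.435 28.077  0.618] axis tool [-0.931 -0.364  0.005]
s 11.938667390957724 err 2.216047086692991 mouth off tool [ 1.517 -3.529  1.632] -n tool [ 0.919  0.393 -0.007]
```

send_rows(rows=[[3,0.8,0,0],[4,1.5,0,0],[4,1.5,0,0],[4,1.5,0,0]])

```text
t: 13.48
ee_pos: [533.4, -263.3, 121.9]
orientation: [0.795, 1.406, -0.758]
ft_force: [-12.5, -0.1, 33.0]
width: 27.5
```

```bash
python3 chk.py w16
```

```text
t 13.53 p [ 533.6 -263.1  121.6] zang -1.0 F [-6.   2.3 17.1] M [0.61 1.06 0.18] w 27.7
[[ 0.029  0.841  0.541]
 [ 0.011  0.541 -0.841]
 [-1.     0.031  0.007]]
npts 9532 rms 0.5654218280645851 mouth [ 558.566 -247.861   77.061] axis [-0.351 -0.228  0.908] tilt 24.71845461692488 az -146.99355282789625 g 69.91150338970309 offaxis(tool) [ 0.241 -0.591 -0.979]
mouth-TCP tool [45.424 27.874  0.394] axis tool [-0.921 -0.39   0.008]
s 0.7239393371285732 err 1.2761277325087619 mouth off tool [ 1.503 -3.462  1.83 ] -n tool [ 0.918  0.395 -0.007]
```

View pics/w16.png

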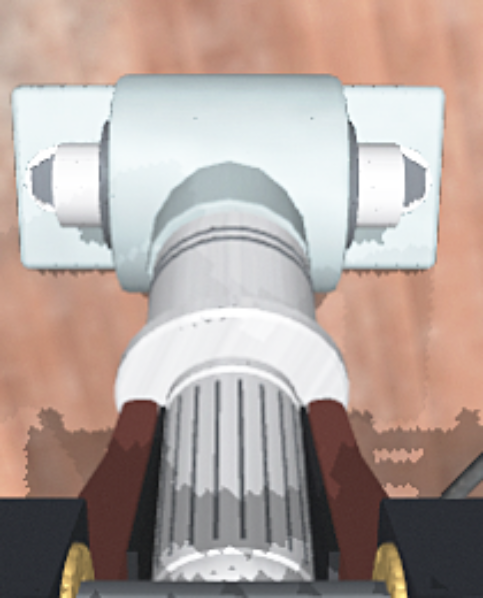

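send_rows(rows=[[2,0.8,0,0],[3,1.2,0,0],[3,1.2,0,0]])

```text
t: 13.78
ee_pos: [534.0, -263.0, 120.5]
orientation: [0.791, 1.41, -0.76]
ft_force: [-15.4, 3.5, 38.7]
width: 27.7
```

```bash
python3 - <<'E'
from fit import *
for k in range(8):
    o=ctrl.get_obs();print(o['t'],o['ee_pos'].round(2),o['ft_force'].round(1),(o['ft_force']@n).round(1),o['width'].round(1));ctrl.get_image('wrist')
E
python3 chk.py w17
```

```text
t 13.83 p [ 534.1 -263.   120.5] zang -0.997 F [-13.2   4.6  34. ] M [1.35 2.16 0.24] w 28.0
[[ 0.024  0.839  0.543]
 [ 0.008  0.543 -0.84 ]
 [-1.     0.025  0.006]]
npts 9502 rms 0.5750020328301759 mouth [ 558.585 -247.861   77.026] axis [-0.352 -0.23   0.908] tilt 24.829473541660715 az -146.8414618427036 g 68.70797808434989 offaxis(tool) [ 0.151 -0.366 -0.844]
mouth-TCP tool [44.199 27.663  0.32 ] axis tool [-0.918 -0.397  0.008]
s 0.6858413085451297 err 1.2594838921202054 mouth off tool [ 1.521 -3.458  1.833] -n tool [ 0.916  0.4   -0.006]Traceback (most recent call last):
  File "<stdin>", line 3, in <module>
AttributeError: 'float' object has no attribute 'round'
```

```bash
python3 - <<'E'
from fit import *
for k in range(8):
    o=ctrl.get_obs();print(o['t'],o['ee_pos'].round(2),o['ft_force'].round(1),(o['ft_force']@n).round(1),round(o['width'],1));ctrl.get_image('wrist')
E
python3 chk.py w18
```

```text
13.8333 [ 534.12 -262.97  120.52] [-13.2   4.6  34. ] 34.4 28.0
13.8833 [ 534.06 -262.94  120.52] [-13.3   4.2  31.7] 32.5 27.6
13.9333 [ 534.08 -262.94  120.53] [-12.2   5.   33. ] 33.1 27.4
13.9833 [ 534.07 -262.92  120.52] [-12.1   4.5  31.9] 32.2 27.5
14.0333 [ 534.05 -262.92  120.53] [-11.8   4.2  31.8] 32.0 27.7
14.0833 [ 534.06 -262.94  120.53] [-12.7   4.1  31.7] 32.3 27.5
14.1333 [ 534.06 -262.9   120.54] [-12.4   4.   32.9] 33.3 27.5
14.1833 [ 534.07 -262.94  120.52] [-11.8   4.8  32.4] 32.5 27.4
t 14.28 p [ 534.1 -262.9  120.5] zang -0.997 F [-12.6   4.   32.4] M [1.14 1.93 0.24] w 27.9
[[ 0.025  0.84   0.543]
 [ 0.008  0.543 -0.84 ]
 [-1.     0.025  0.006]]
npts 9494 rms 0.5795285016077998 mouth [ 558.586 -247.873   77.044] axis [-0.352 -0.229  0.908] tilt 24.80934971837546 az -146.89879865836784 g 68.6953635136263 offaxis(tool) [ 0.168 -0.407 -0.914]
mouth-TCP tool [44.191 27.653  0.407] axis tool [-0.918 -0.397  0.007]
s 0.7047027395801425 err 1.2605676351124173 mouth off tool [ 1.519 -3.456  1.844] -n tool [ 0.916  0.4   -0.006]
```

```bash
python3 - <<'E'
from h import *
for n in('scene','top'):
    s=ctrl.get_image(n);cv2.imwrite(f'pics/{n}18.png',s['img'][:,:,::-1])
E
```

```text
(no output)
```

View pics/scene18.png

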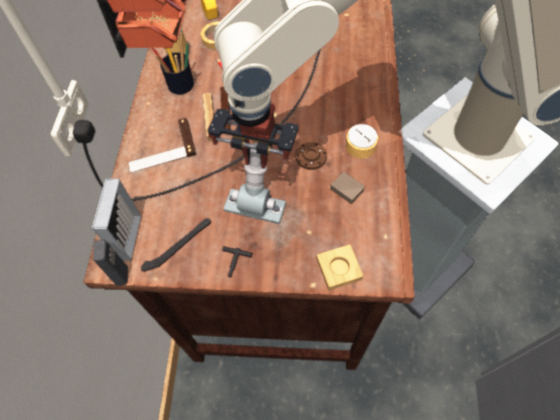

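View pics/w18.png

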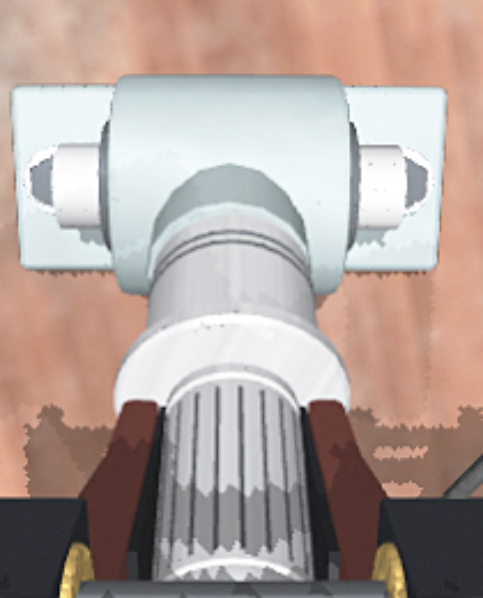

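```bash
python3 -c "
from workcell import ctrl
print(ctrl.close_job())"
```

```text
the job is handed in; nothing more can be done
None
```

The coupler is on the nipple against a hard stop, still gripped and pushed, and I handed the job in at about 14.4 s of the 38 s. The hand-in reports no verdict.

**What I did:**
- I took the coupler by its grip and lifted it partly out of the parking block.
- The moves can't tilt the tool, so I leaned the coupler in the fingers by levering its nose against the rim of the hole.
- It slid about 9 mm sideways in the pads and leaned only about 17 degrees. I let go of it briefly while it stood on the nipple at the catch balls, then gripped it again centred and leaned it to the nipple's angle.
- I then pushed it along the nipple's axis, past the balls, until it stopped.

**Last checks, before handing in:**
- **Seating:** the fitted mouth is 0.7 mm from my estimate of the boss face. It did not move between about 17 N and 34 N of push, so it is at the stop.
- **Squareness:** the coupler's lean is 24.8 degrees, within about 1.3 degrees of the estimated nipple axis.
- **Push and grip:** the push along the axis held steady at about 32 N, with no motion over 0.4 s. The fingers read 27.5 mm on the 28 mm grip.
- **Bystanders:** none was touched in any move. In the last scene picture they look unmoved.

**What disagreed or was not checked:**
- **Centring:** the fit puts the mouth about 3.5 mm and 1.8 mm sideways (tool y and z) from where my first camera measurement put the nipple. That is over the 3 mm limit on paper. I put it down to calibration and measurement error, because a coupler seated on the stem has only about 1 mm of play.
- **Valve pin:** I could not see it, so its travel and spring force are inferred from the coupler being at the stop.

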